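Shim the rocking dial-gauge stand

TASK

The dial-gauge stand on the bench rocks, because the foot under one front corner has lost its rubber pad and no longer reaches the bench. With your fingertips push the orange wedge along the bench, thin end first, under that bare foot until it is snug and the foot bears on it well inside its edges; do not pick the wedge up, shove the stand along or jack it up off its other feet. Then press down firmly on top of that corner for a moment to check that the rocking has stopped, and let go, leaving the mallet, bearing and spray can alone.

Things in the scene. Friction and masses are not known exactly. Their poses are not given: they have to be found in the camera images.
- stand: Dial-gauge stand, some 3.6 kg, loose: sage cast base 200 (x) x 136 (y) mm, underside 16, top 40 mm up, lugs of 18 mm radius at x +-100, y +-70. Three have rubber feet; the lug at x -100, y -70 has a bare stud. Origin: base centre at bench level, x from front to back, z up. Anvil at x -12 (58 mm high, radius 30), dial gauge above it (178 to 236 mm up), column at x 68 (225 mm high).
- bare_foot (a point): Lowest point of the bare domed steel stud (16 mm diameter) under the front corner that lost its rubber pad; axes as the stand's. 7 mm above the bench: the stand rests level on its other feet, but rocks down 3.5 degrees onto this stud when the corner is pressed with a few newtons.
- corner_top (a point): Centre of the flat top of the lug straight above the bare stud, 40 mm above the bench, the place to press; axes as the stand's
- wedge: Orange wedge, 40 g, flat on the bench, 100 (x) x 40 (y) mm, thin end towards the bare foot. Origin: centre of underside; x to the thin end (x +50, 2 mm thick); top rises to 14 mm at x -35, level to the upright butt at x -50. Friction 0.6, self-locking. Nudged sideways at x -35 it turns about its tip. Meets the stud when that is at x +14 on it; snug 1 to 4 mm on, the push rising from 0.3 N to 8 N.
- mallet: Soft-faced mallet lying on the bench: wooden handle along x, 24 mm thick, from x -165; head 40 mm in diameter, 96 mm long along y, at x +115 mm; origin at bench level. Leave it alone.
- bearing: steel bearing ring lying flat, 52 mm outside diameter, 15 mm high; origin at the centre of its underside. Leave it alone.
- spray_can: yellow spray can with a red cap standing upright, 54 mm in diameter, 150 mm high; origin at the centre of its underside. Leave it alone.
There are look-alikes about, which are no part of the job. What is meant by the wedge is not purple, and is the larger of those in its own colour.

How it is judged (in metres and radians):
On the way, in this order (a step that is already met when the one before it is completed fails the run):
1. the wedge is pushed under the bare foot and carries it, the stand still level and not pressed on (contact force between wedge and stand above 0.5 N and y of bare_foot in the frame of wedge between -0.014 and 0.014 m and contact force between the fingers and stand below 0.5 N and angle between stand's own z axis and vertical below 0.0105 rad), for 0.2 s.
2. that corner is pressed down firmly and does not give: the wedge takes the load (contact force between the fingers and stand above 4 N and horizontal distance between the grasp point and corner_top below 0.045 m and contact force between wedge and stand above 3 N and angle between stand's own z axis and vertical below 0.0105 rad), for 0.2 s.
At the end, for the whole second after the job is handed in: The bare foot rests on the wedge with at least 0.5 N, within 14 mm of the wedge's centre line; the stand is level within 0.6 degrees and within 20 mm of where it stood; the wedge lies flat on the bench; all at rest (contact force between wedge and stand above 0.5 N and y of bare_foot in the frame of wedge between -0.014 and 0.014 m and angle between stand's own z axis and vertical below 0.0105 rad and angle between wedge's own z axis and vertical below 0.05 rad and distance of stand from where it was at the start of the episode below 0.02 m and linear speed of each of stand, wedge below 0.01 m/s); the robot touches nothing.
It fails at once if the wedge was lifted or tipped up off the bench (height (world z) of wedge above 0.01 m or angle between wedge's own z axis and vertical above 0.2 rad).
It fails at once if the stand was lifted, tipped or shoved along (height (world z) of stand above 0.015 m or angle between stand's own z axis and vertical above 0.12 rad or distance of stand from where it was at the start of the episode above 0.025 m).
It fails at once if a bystander was disturbed (distance of mallet from where it was at the start of the episode above 0.025 m or distance of any of bearing, spray_can from where it was at the start of the episode above 0.02 m).
It also fails if it takes over 69 s, if anything falls off the work surface, if the arm or the gripper's body presses on something with over 40 N, if the wrist force passes 120 N, or if a joint passes its speed limit or range.

ROBOT

A 6-joint arm with a two-finger parallel gripper is mounted at the origin on the work surface. World frame = base frame: x ahead of the robot, y to its left, z up, the work surface at z = 0. Lengths are in m, angles in degrees, forces in N, time in s.
With the tool pointing down it reaches from about 0.375 to 0.9 m from the base axis. Payload 3.1 kg.
Tool frame: the origin (TCP) lies at the very end of the fingers, on their centre line; the grasp point (between the pads) lies 19 mm behind it; z points along the fingers, y is the line along which they close (so a half turn about z gives the same grasp; the last joint's range is limited). The gripper opens to 87 mm and grips with 3 to 60 N. Pads are 19 mm wide; open, the fingers measure 117 mm over their backs; the gripper's body (75 mm by 190 mm) begins 51 mm behind the grasp point.
Start: joints at [-84.139, 30.224, 82.088, -0, 67.689, -10.227], TCP at [0.173, -0.6, 0.223] pointing down, gripper open.
Joint ranges: [-176.69, 176.69], [-43.24, 126.21], [12.49, 139.97], [-82, 262], [0, 151.66], [-163.58, 163.58]. Speed limits (degrees/s): [159.86, 159.86, 180, 180, 180, 180].

INTERFACE

Orientations are given as a 3x3 rotation matrix whose columns are the frame's x, y, z axes.
In Python, from rig import bot, imaging gives the robot as it stands.
- The arm moves only by the tool drive_tool, never from a script. Its argument "deltas" is text: rows parted by semicolons, each of 5 numbers parted by spaces: the finger opening in mm, from 0 to 87, then the shift along the world's x, y, z in mm, then the turn about the world's z in rad. In form: jaw dx dy dz twist; .... A call has 1 to 12 rows; each row is the pose to reach, as a shift and turn from the pose commanded when the call began; what a row does not reach only later rows make up. A row lasts 1/10 s, in which the tool goes at most 50 mm and 8.59 degrees, less where a joint would pass 70% of its speed; a pose out of reach is approached as far as the arm can. A call with a gripper value outside its range is refused whole. The fingers move at their own pace and stop on an object; the grip force is fixed at half the most. Time passes only in rows, so rows that repeat a pose let the fingers close. It gives the time, the measured TCP pose, the force, the opening and the grip force at its end, in the units of the state.
- bot.read_state(): the state, without advancing time (a new reading comes with each control period).
- imaging.capture(name): name is "scene" or "top"; returns the picture (400x640x3 uint8, red, green, blue); there is no depth.
- imaging.camera_model(name): a dict with "fx", "fy", "cx", "cy" (pixels), "T" (4x4, takes a point from camera to world coordinates). Camera axes: x right, y down, z forward; pixel columns grow to the right and rows downward; lengths in m; the calibration is good to about 2 mm. A picture is of the moment at which its call begins. camera_model takes no time and is no camera call.
- bot.hand_in(): hands the job in; it is judged then, once.
The state is a dict: "time_s": time; "joint_positions": joint angles; "qvel": joint speeds; "tau": joint torques, N m; "position": TCP position; "tcp_rot": TCP orientation; "force": force on the tool from outside, world axes, zero at the start; "moment": the same for the moment, N m; "opening": opening from 0.0 (shut) to 1.0 (fully open); "grasp_force": force on a finger pad.
Only numpy, scipy, OpenCV 4.12 (cv2) and the standard library are available. Lean on these libraries where they do the work, as an engineer would, in place of code of your own. Each camera call takes 0.05 s, during which the arm holds its last target. There are 200 camera calls.

## Working session

There is one attempt and no reset: what is moved stays moved. The work goes in short steps, Python scripts to look and compute and a tool call to move; the robot and the scene stay as the last step left them, time stands still between calls to the robot, and variables do not carry over. Pictures are saved under pics/ and viewed, at most 10 in all, crops included, and the job is handed in when it is done.

Besides the shell and the picture viewer there is one more tool, called after "Request:" as name(argument=value, ...) on one line, values as JSON. drive_tool: Moves the arm, as the interface text tells. Its arguments: {"type":"object","properties":{"deltas":{"type":"string"}},"required":["deltas"]}

```bash
mkdir -p pics
python3 - <<'E'
from rig import bot, imaging
import cv2, numpy as np
for n in ("scene","top"):
    im=imaging.capture(n); cv2.imwrite(f"pics/{n}0.png",im[:,:,::-1])
    m=imaging.camera_model(n); print(n,m["fx"],m["fy"],m["cx"],m["cy"],np.round(m["T"],3).tolist())
s=bot.read_state();print(s["position"],s["tcp_rot"],s["time_s"],s["force"])
E
```

```text
scene 369.0264236801422 369.0264236801422 324.8812642148473 196.43201555121126 [[-0.825, 0.354, -0.441, 0.979], [0.565, 0.492, -0.662, 0.695], [-0.018, -0.795, -0.606, 0.734], [0.0, 0.0, 0.0, 1.0]]
top 371.37669635559996 371.37669635559996 323.5000763314588 193.43890002635362 [[0.003, -0.994, 0.107, 0.396], [-1.0, -0.002, 0.008, -0.062], [-0.008, -0.107, -0.994, 0.908], [0.0, 0.0, 0.0, 1.0]]
[ 0.17316498 -0.59985339  0.22168653] [[ 9.60834450e-01  2.77122929e-01 -2.04900148e-04]
 [ 2.77122806e-01 -9.60832611e-01  1.90921221e-03]
 [ 3.32211735e-04 -1.89121937e-03 -9.99998156e-01]] 0.1 [ 0.01316463 -0.65307292 -1.01486668]
```

View pics/scene0.png

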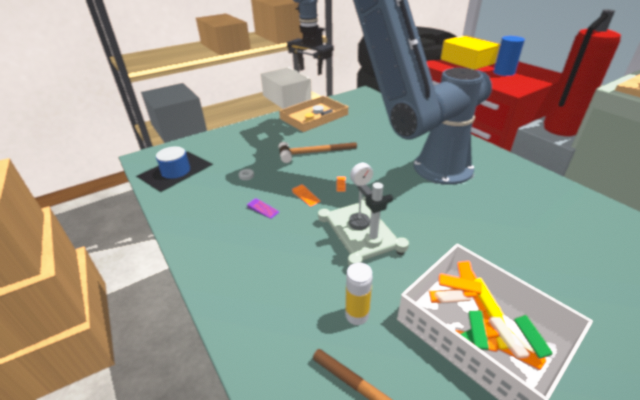

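View pics/top0.png

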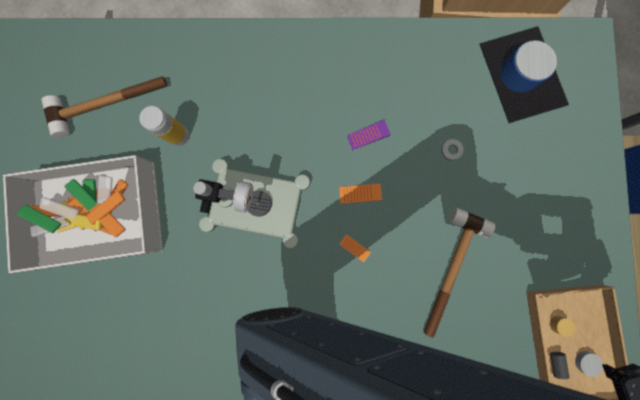

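The top view shows the stand with its front at the right. The bare-foot lug is at about (302,181), the larger orange wedge at (360,193), and the small orange decoy at (355,248). The purple decoy is at (368,134), the bearing at (453,148), and the mallet on the right.

```bash
cat > h.py <<'E'
from rig import bot, imaging
import cv2, numpy as np
def ray(n,uv,z):
    m=imaging.camera_model(n);T=np.array(m["T"])
    uv=np.atleast_2d(uv).astype(float)
    d=np.c_[(uv[:,0]-m["cx"])/m["fx"],(uv[:,1]-m["cy"])/m["fy"],np.ones(len(uv))]@T[:3,:3].T
    return T[:3,3]+d*((z-T[2,3])/d[:,2])[:,None]
def proj(n,p):
    m=imaging.camera_model(n);T=np.array(m["T"]);c=(np.atleast_2d(p)-T[:3,3])@T[:3,:3]
    return np.c_[c[:,0]/c[:,2]*m["fx"]+m["cx"],c[:,1]/c[:,2]*m["fy"]+m["cy"]]
def wedge(n,im,roi):
    h=cv2.cvtColor(im,cv2.COLOR_RGB2HSV);x0,y0,x1,y1=roi
    k=np.zeros(h.shape[:2],np.uint8);k[y0:y1,x0:x1]=cv2.inRange(h,(5,140,90),(20,255,255))[y0:y1,x0:x1]
    c=max(cv2.findContours(k,0,cv2.CHAIN_APPROX_NONE)[0],key=cv2.contourArea)
    return c[:,0,:]
E
python3 - <<'E'
from h import *
a=cv2.imread("pics/top0.png");im=a[:,:,::-1].copy()
c=wedge("top",im,(320,150,400,225))
P=ray("top",c,.007)[:,:2]*1000
r=cv2.minAreaRect(P.astype(np.float32));print(r,cv2.boxPoints(r).tolist(),c.min(0),c.max(0))
crop=a[110:270,180:400];cv2.imwrite("pics/crop.png",cv2.resize(crop,(770,560),interpolation=cv2.INTER_CUBIC))
for uv in [(302,181),(290,240),(220,167),(207,224)]: print(uv,ray("top",uv,.04)[0])
E
```

```text
((493.2940673828125, -143.64547729492188), (39.899662017822266, 100.56494903564453), 4.889791488647461) [[469.13079833984375, -95.24651336669922], [477.702880859375, -195.44546508789062], [517.4573364257812, -192.04443359375], [508.88525390625, -91.84548950195312]] [340 184] [381 202]
(302, 181) [ 0.51832042 -0.00404255  0.04      ]
(290, 240) [0.3800126  0.02261594 0.04      ]
(220, 167) [0.55158981 0.19107776 0.04      ]
(207, 224) [0.41657944 0.2171376  0.04      ]
```

View pics/crop.png

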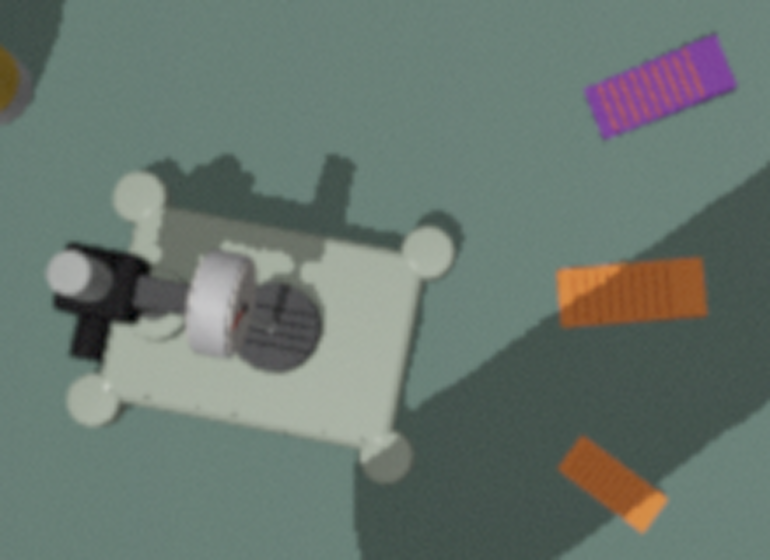

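```bash
cat >> h.py <<'E'
def stand(im_uv):
    W=ray("top",im_uv,.04)[:,:2]*1000; L=np.array([[-100,-70],[-100,70],[100,-70],[100,70]],float)
    a=L-L.mean(0);b=W-W.mean(0);th=np.arctan2((a[:,0]*b[:,1]-a[:,1]*b[:,0]).sum(),(a*b).sum())
    R=np.array([[np.cos(th),-np.sin(th)],[np.sin(th),np.cos(th)]]);F=L@R.T+W.mean(0)
    return W.mean(0),np.degrees(th),F[0],np.abs(F-W).max()
E
python3 - <<'E'
from h import *
o,th,foot,e=stand([(302.9,181.7),(290,240.6),(219.7,166),(206.6,224.3)]);print(o,th,foot,e)
C=np.array([493.3,-143.6]);h=np.radians(90+4.9);d=np.array([np.cos(h),np.sin(h)]);n=np.array([-d[1],d[0]])
tip=C+50*d;v=foot-tip;H=np.degrees(np.arctan2(v[1],v[0]));print("tip",tip,"heading",H,"dist",np.hypot(*v))
g=np.radians(H);f=np.array([np.cos(g),np.sin(g)]);fn=np.array([-f[1],f[0]])
print("side start",C-38*d-20*n,"side end",tip-88*f-20*fn,"butt end",tip-100*f,"final butt",foot-62*f, f,fn)
print("purple/bearing",ray("top",[(350,145),(453,148)],.01))
E
```

```text
[466.29030484 106.58392283] 79.0942899906006 [516.10676499  -4.85359463] 1.3290195013764636
tip [489.02915384 -93.78273519] heading 73.06528117073812 dist 92.9601477288214
side start [ 516.472749   -179.75278279] side end [ 482.5290892  -183.79245222] butt end [ 459.90096095 -189.4464607 ] final butt [498.04728539 -64.16510445] [0.29128193 0.95663726] [-0.95663726  0.29128193]
purple/bearing [[ 0.61234273 -0.11967083  0.01      ]
 [ 0.60499786 -0.37268957  0.01      ]]
```

Request:
drive_tool(deltas="0 40 0 0 0.14; 0 70 30 0 0.28; 0 100 65 0 0.42; 0 130 105 0 0.56; 0 165 145 0 0.7; 0 200 180 0 0.84; 0 235 215 0 0.98; 0 270 250 0 0.98; 0 305 285 0 0.98; 0 340 320 0 0.98; 0 375 355 -30 0.98; 0 385 390 -60 0.98")

```text
time_s: 1.3
position: [0.561, -0.214, 0.1664]
tcp_rot: [[0.304, 0.953, 0.007], [0.953, -0.304, -0.004], [-0.002, 0.007, -1.0]]
force: [0.9, 0.2, 0.4]
opening: 0.03
grasp_force: 0.0
```

Request:
drive_tool(deltas="0 0 15 -45 0; 0 0 28 -90 0; 0 0 28 -125 0; 0 0 28 -145 0; 0 0 28 -155 0; 0 0 28 -155 0; 0 0 28 -155 0")

```text
time_s: 2.0
position: [0.5575, -0.1866, 0.0113]
tcp_rot: [[0.305, 0.952, 0.001], [0.952, -0.305, -0.001], [-0.0, 0.001, -1.0]]
force: [-0.4, -0.5, -0.2]
opening: 0.004
grasp_force: 0.0
```

Run:
```python
from h import *
im=imaging.capture("scene");cv2.imwrite("pics/s1.png",cv2.resize(im[100:270,200:440,::-1],(780,552),interpolation=cv2.INTER_CUBIC))
s=bot.read_state();print(s["time_s"],s["position"],s["force"])
```

```text
2.05 [ 0.55778712 -0.18674797  0.01180476] [ 0.46851135 -0.09951304  0.7950444 ]
```

View pics/s1.png

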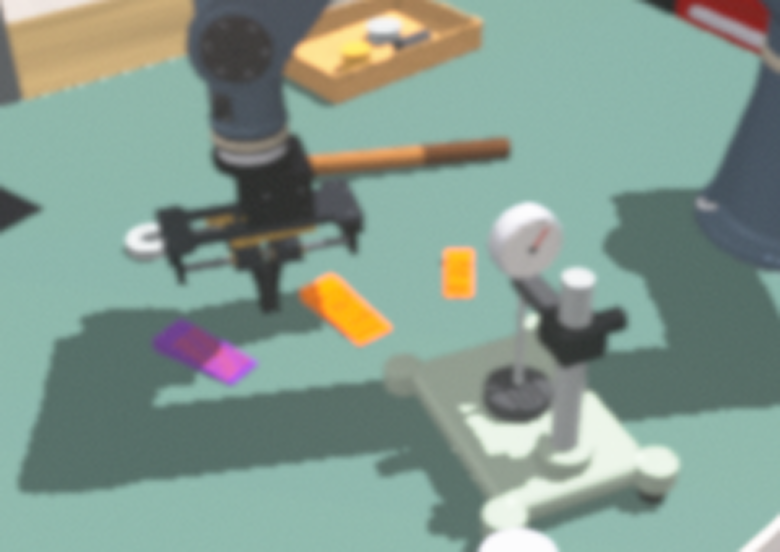

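The fingertip is just left of the wedge's butt at crop (268,300), with the wedge running from (320,285) to (375,335). I'll nudge it sideways now.

Request:
drive_tool(deltas="0 -8 3 -3 0; 0 -16 3 -5 0; 0 -22 3 -5 0; 0 -27 3 -5 0; 0 -31 3 -5 0; 0 -35 3 -5 0; 0 -39 3 -5 0; 0 -43 3 -5 0; 0 -47 3 -5 0; 0 -50 3 -5 0; 0 -50 3 -5 0")

```text
time_s: 3.15
position: [0.5062, -0.1829, 0.0055]
tcp_rot: [[0.305, 0.952, -0.001], [0.952, -0.305, 0.0], [0.0, -0.001, -1.0]]
force: [-0.1, -0.3, -0.3]
opening: 0.001
grasp_force: 0.0
```

```bash
cat >> h.py <<'E'
def look(k):
    s=bot.read_state();print(s["time_s"],np.round(s["position"]*1000,1),np.round(s["force"],1))
    for n,roi in (("scene",(285,175,400,240)),("top",(290,150,400,225))):
        im=imaging.capture(n);cv2.imwrite(f"pics/{k}{n}.png",im[:,:,::-1])
        try:
            c=wedge(n,im,roi);r=cv2.minAreaRect((ray(n,c,.007)[:,:2]*1000).astype(np.float32));print(n,r,cv2.boxPoints(r).round(1).tolist())
        except Exception as e: print(n,e)
E
python3 -c "
from h import *
look('a')"
```

```text
3.15 [ 506.2 -182.9    5.5] [-0.1 -0.3 -0.3]
scene ((489.2838439941406, -139.68243408203125), (114.77267456054688, 41.43242263793945), 74.86983489990234) [[454.29998779296875, -189.6999969482422], [494.29998779296875, -200.5], [524.2999877929688, -89.69999694824219], [484.29998779296875, -78.9000015258789]]
top max() iterable argument is empty
```

Run:
```python
from h import *
im=cv2.imread("pics/scene0.png")[:,:,::-1].copy()
c=wedge("scene",im,(285,175,325,240));r=cv2.minAreaRect((ray("scene",c,.007)[:,:2]*1000).astype(np.float32));print(r,cv2.boxPoints(r).round(1).tolist())
a=cv2.imread("pics/ascene.png")[150:250,260:420];b=cv2.imread("pics/atop.png")[130:250,260:420]
cv2.imwrite("pics/v.png",np.vstack([cv2.resize(a,(480,300),interpolation=2),cv2.resize(b,(400,300),interpolation=2).copy() if 0 else cv2.resize(b,(480,300),interpolation=2)]))
```

```text
((498.5294189453125, -144.5780792236328), (115.56790161132812, 47.61867904663086), 89.480224609375) [[474.20001220703125, -202.10000610351562], [521.7999877929688, -202.60000610351562], [522.9000244140625, -87.0], [475.20001220703125, -86.5999984741211]]
```

View pics/v.png

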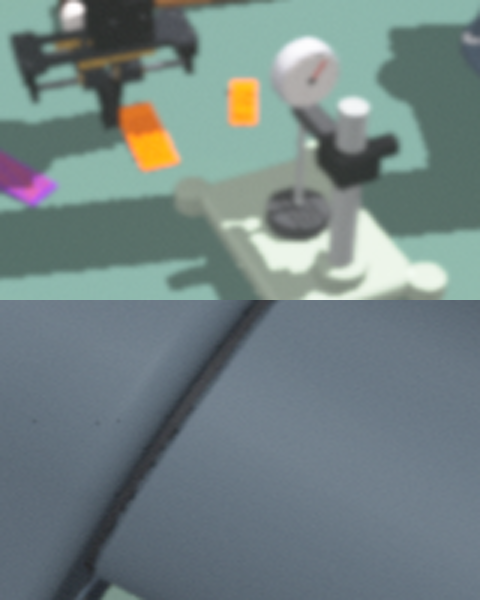

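Request:
drive_tool(deltas="0 -3 0 0 0; 0 -6 0 0 0; 0 -9 0 0 0; 0 -9 0 0 0; 0 10 0 0 0; 0 25 0 20 0; 0 25 -40 60 0; 0 25 -90 100 0; 0 25 -140 120 0; 0 25 -190 120 0; 0 25 -240 120 0; 0 25 -240 120 0")

```text
time_s: 4.45
position: [0.5318, -0.4287, 0.1268]
tcp_rot: [[0.308, 0.951, 0.003], [0.951, -0.308, -0.005], [-0.004, 0.004, -1.0]]
force: [-0.2, -0.1, 0.4]
opening: 0.005
grasp_force: 0.0
```

Run:
```python
from h import *
look('b')
```

```text
4.45 [ 531.8 -428.7  126.8] [-0.2 -0.1  0.4]
scene ((485.59173583984375, -139.2551727294922), (116.68757629394531, 42.11815643310547), 66.41075897216797) [[442.8999938964844, -184.3000030517578], [481.5, -201.1999969482422], [528.2000122070312, -94.19999694824219], [489.6000061035156, -77.4000015258789]]
top ((495.5574035644531, -103.05337524414062), (26.294536590576172, 38.4069938659668), 66.87939453125) [[472.70001220703125, -107.5999984741211], [508.1000061035156, -122.69999694824219], [518.4000244140625, -98.5], [483.1000061035156, -83.4000015258789]]
```

Request:
drive_tool(deltas="0 -20 -50 0 0; 0 -60 -95 0 0; 0 -100 -130 0 0; 0 -100 -130 0 0")

```text
time_s: 4.95
position: [0.4284, -0.5549, 0.1251]
tcp_rot: [[0.308, 0.951, -0.002], [0.951, -0.308, 0.0], [-0.0, -0.002, -1.0]]
force: [0.4, -0.0, 1.4]
opening: 0.003
grasp_force: 0.0
```

Run:
```python
from h import *
look('c')
```

```text
4.95 [ 428.4 -554.9  125.1] [ 0.4 -0.   1.4]
scene ((484.8456115722656, -138.30287170410156), (115.78206634521484, 40.50357437133789), 67.90015411376953) [[444.29998779296875, -184.3000030517578], [481.79998779296875, -199.60000610351562], [525.4000244140625, -92.30000305175781], [487.8999938964844, -77.0]]
top ((482.1939697265625, -136.88763427734375), (99.23551940917969, 40.01822280883789), 68.06936645507812) [[445.1000061035156, -175.39999389648438], [482.20001220703125, -190.39999389648438], [519.2999877929688, -98.30000305175781], [482.20001220703125, -83.4000015258789]]
```

Request:
drive_tool(deltas="0 0 48 0 0; 0 0 96 0 0; 0 0 144 0 0; 0 0 192 0 0; 0 0 240 0 0; 0 -3 288 0 0; 0 -6 336 0 0; 0 -6 370 -20 0; 0 -6 385 -60 0; 0 -6 385 -95 0; 0 -6 385 -112 0; 0 -6 385 -112 0")

```text
time_s: 6.25
position: [0.4246, -0.1645, 0.0119]
tcp_rot: [[0.302, 0.953, -0.005], [0.953, -0.302, 0.004], [0.002, -0.006, -1.0]]
force: [-0.2, -0.2, -0.9]
opening: 0.001
grasp_force: 0.0
```

Request:
drive_tool(deltas="0 4 -4 -3 0; 0 8 -4 -6 0; 0 11 -4 -6 0; 0 14 -4 -6 0; 0 17 -4 -6 0; 0 20 -4 -6 0; 0 22 -4 -6 0; 0 23 -4 -6 0; 0 23 -4 -6 0; 0 23 -4 -6 0")

```text
time_s: 7.25
position: [0.4488, -0.172, 0.0076]
tcp_rot: [[0.305, 0.952, -0.0], [0.952, -0.305, 0.0], [0.0, -0.0, -1.0]]
force: [0.4, 0.3, 0.2]
opening: 0.008
grasp_force: 0.0
```

Request:
drive_tool(deltas="0 -15 0 0 0; 0 -20 0 20 0; 0 -20 -45 60 0; 0 -20 -95 100 0; 0 -20 -145 120 0; 0 -20 -195 120 0; 0 -20 -245 120 0; 0 -20 -295 120 0; 0 -20 -340 120 0; 0 -20 -385 120 0; 0 -20 -385 120 0")

```text
time_s: 8.35
position: [0.4279, -0.5632, 0.1277]
tcp_rot: [[0.308, 0.951, 0.002], [0.951, -0.308, -0.005], [-0.004, 0.003, -1.0]]
force: [0.4, 0.3, -0.0]
opening: 0.006
grasp_force: 0.0
```

Run:
```python
from h import *
look('d')
```

```text
8.35 [ 427.9 -563.2  127.7] [ 0.4  0.3 -0. ]
scene ((490.830810546875, -135.4893035888672), (112.50157928466797, 40.6346549987793), 74.86984252929688) [[456.5, -184.5], [495.79998779296875, -195.10000610351562], [525.0999755859375, -86.5], [485.8999938964844, -75.9000015258789]]
top ((488.08392333984375, -135.49510192871094), (99.25784301757812, 39.846290588378906), 75.91427612304688) [[456.70001220703125, -178.8000030517578], [495.29998779296875, -188.5], [519.5, -92.19999694824219], [480.79998779296875, -82.5]]
```

Request:
drive_tool(deltas="14 5 48 0 0.05; 14 10 96 0 0.1; 14 15 144 0 0.105; 14 25 192 0 0.105; 14 35 240 0 0.105; 14 43 288 0 0.105; 14 45 330 -20 0.105; 14 45 352 -60 0.105; 14 45 355 -95 0.105; 14 45 355 -113 0.105; 14 45 355 -120 0.105; 14 45 355 -120 0.105")

```text
time_s: 9.65
position: [0.4728, -0.2006, 0.0071]
tcp_rot: [[0.203, 0.979, -0.002], [0.979, -0.203, 0.002], [0.001, -0.003, -1.0]]
force: [-0.8, -0.3, -0.5]
opening: 0.159
grasp_force: 0.0
```

Run:
```python
from h import *
look('e')
a=cv2.imread("pics/escene.png");cv2.imwrite("pics/e2.png",cv2.resize(a[120:250,250:420],(765,585),interpolation=2))
```

```text
9.65 [ 472.8 -200.6    7.1] [-0.8 -0.3 -0.5]
scene ((491.34954833984375, -138.15179443359375), (117.68919372558594, 45.48410415649414), 71.1388931274414) [[450.79998779296875, -186.5], [493.79998779296875, -201.1999969482422], [531.9000244140625, -89.80000305175781], [488.8999938964844, -75.0999984741211]]
top max() iterable argument is empty
```

View pics/e2.png

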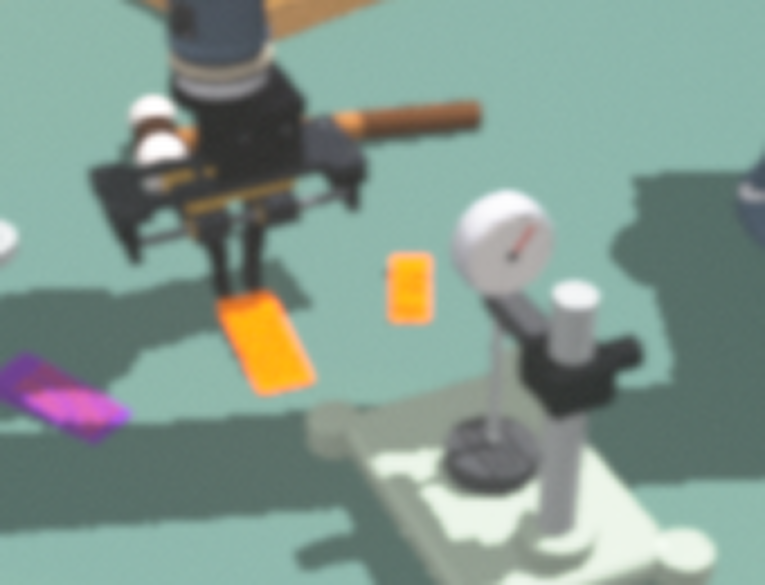

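Both fingertips sit squarely behind the wedge butt, at crop (220–265,290). I'll push along the 78° line, stopping short of contact.

Request:
drive_tool(deltas="14 1 5 0 0; 14 2 10 0 0; 14 4 19 0 0; 14 6 28 0 0; 14 8 37 0 0; 14 10 46 0 0; 14 12 55 0 0; 14 14 64 0 0; 14 16 73 0 0; 14 17 82 0 0; 14 19 90 0 0; 14 19 90 0 0")

```text
time_s: 10.95
position: [0.4927, -0.1108, 0.0076]
tcp_rot: [[0.202, 0.979, -0.001], [0.979, -0.202, 0.0], [0.0, -0.001, -1.0]]
force: [0.8, -0.6, 0.1]
opening: 0.159
grasp_force: 0.0
```

Run:
```python
from h import *
look('f')
a=cv2.imread("pics/fscene.png");cv2.imwrite("pics/f2.png",cv2.resize(a[150:250,270:400],(780,600),interpolation=2))
```

```text
10.95 [ 492.7 -110.8    7.6] [ 0.8 -0.6  0.1]
scene ((504.0771179199219, -52.362648010253906), (116.11697387695312, 46.89181900024414), 77.81024169921875) [[468.8999938964844, -104.19999694824219], [514.7000122070312, -114.0999984741211], [539.2999877929688, -0.6000000238418579], [493.3999938964844, 9.300000190734863]]
top max() iterable argument is empty
```

View pics/f2.png

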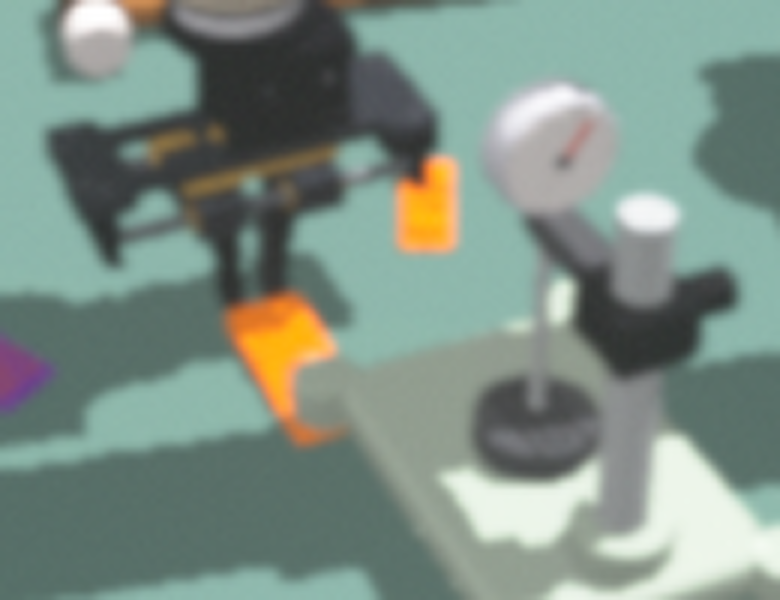

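Request:
drive_tool(deltas="14 1 5 0 0; 14 2 10 0 0; 14 3 15 0 0; 14 4 20 0 0; 14 5 24 0 0; 14 6 28 0 0; 14 6 29 0 0; 14 6 30 0 0; 14 6 30 0 0")

```text
time_s: 11.95
position: [0.4988, -0.082, 0.0076]
tcp_rot: [[0.203, 0.979, -0.0], [0.979, -0.203, 0.0], [0.0, -0.0, -1.0]]
force: [0.2, -0.9, -0.9]
opening: 0.162
grasp_force: 0.0
```

Request:
drive_tool(deltas="14 0 1 0 0; 14 0 2 0 0; 14 0 2 0 0")

```text
time_s: 12.25
position: [0.4988, -0.08, 0.0076]
tcp_rot: [[0.204, 0.979, -0.0], [0.979, -0.204, 0.0], [0.0, -0.0, -1.0]]
force: [0.7, 0.4, -0.2]
opening: 0.159
grasp_force: 0.0
```

Request:
drive_tool(deltas="14 0 1 0 0; 14 0 1 0 0; 14 0 1 0 0")

```text
time_s: 12.55
position: [0.4988, -0.079, 0.0076]
tcp_rot: [[0.204, 0.979, -0.0], [0.979, -0.204, 0.0], [0.0, -0.0, -1.0]]
force: [0.2, 0.1, 0.6]
opening: 0.154
grasp_force: 0.0
```

Request:
drive_tool(deltas="14 0 1 0 0; 14 0 2 0 0; 14 0 2 0 0")

```text
time_s: 12.85
position: [0.4989, -0.077, 0.0076]
tcp_rot: [[0.203, 0.979, 0.0], [0.979, -0.203, -0.0], [-0.0, 0.0, -1.0]]
force: [0.2, -0.8, -0.1]
opening: 0.16
grasp_force: 0.1
```

Request:
drive_tool(deltas="14 0 1 0 0; 14 0 1 0 0; 14 0 1 0 0")

```text
time_s: 13.15
position: [0.499, -0.0763, 0.0076]
tcp_rot: [[0.204, 0.979, 0.0], [0.979, -0.204, -0.0], [-0.0, 0.0, -1.0]]
force: [-0.9, -1.3, 0.1]
opening: 0.161
grasp_force: 0.9
```

Request:
drive_tool(deltas="14 0 1 0 0; 14 0 1 0 0; 14 0 1 0 0")

```text
time_s: 13.45
position: [0.4991, -0.0754, 0.0076]
tcp_rot: [[0.204, 0.979, 0.0], [0.979, -0.204, -0.0], [-0.0, 0.0, -1.0]]
force: [-0.2, -3.9, -0.1]
opening: 0.16
grasp_force: 2.0
```

Request:
drive_tool(deltas="14 0 0.5 0 0; 14 0 0.5 0 0; 14 0 0.5 0 0; 14 0 0.5 0 0")

```text
time_s: 13.85
position: [0.4991, -0.0751, 0.0077]
tcp_rot: [[0.203, 0.979, 0.0], [0.979, -0.203, -0.001], [-0.001, 0.001, -1.0]]
force: [-1.7, -5.4, -1.0]
opening: 0.161
grasp_force: 2.6
```

Request:
drive_tool(deltas="14 -2 -10 0 0; 14 -5 -25 0 0; 14 -5 -25 20 0; 0 -5 -25 60 0; 0 -5 -25 75 0; 0 0 0 75 0; 0 8 40 75 0; 0 14 66 75 0; 0 14 67 65 0; 0 14 67 55 0; 0 14 67 48 0; 0 14 67 48 0")

```text
time_s: 15.05
position: [0.5116, -0.0083, 0.0541]
tcp_rot: [[0.205, 0.979, -0.003], [0.979, -0.205, 0.001], [0.0, -0.003, -1.0]]
force: [-1.2, 0.5, 0.0]
opening: 0.009
grasp_force: 0.0
```

Run:
```python
from h import *
look('g')
a=cv2.imread("pics/gscene.png");cv2.imwrite("pics/g2.png",cv2.resize(a[150:250,270:400],(780,600),interpolation=2))
```

```text
15.05 [511.6  -8.3  54.1] [-1.2  0.5  0. ]
scene ((527.5440673828125, 14.437193870544434), (46.277374267578125, 24.03801918029785), 78.90918731689453) [[511.29998779296875, -6.0], [534.9000244140625, -10.600000381469727], [543.7999877929688, 34.79999923706055], [520.2000122070312, 39.5]]
top ((500.9849548339844, -54.32212448120117), (15.987582206726074, 39.95308303833008), 76.15016174316406) [[479.70001220703125, -57.29999923706055], [518.5, -66.9000015258789], [522.2999877929688, -51.29999923706055], [483.5, -41.79999923706055]]
```

View pics/g2.png

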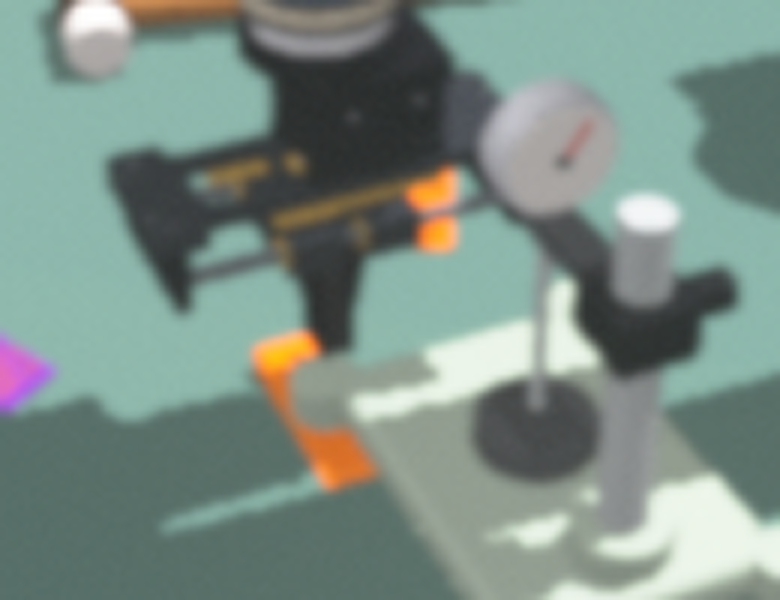

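The wedge is centred under the lug, with its butt at crop (285,350) and tip at (345,475). The closed fingertips are above the lug at (335,345). I'll press down slowly now.

Request:
drive_tool(deltas="0 2 2 -4 0; 0 2 2 -8 0; 0 2 2 -11 0; 0 2 2 -12 0; 0 2 2 -13 0; 0 2 2 -14 0; 0 2 2 -14 0")

```text
time_s: 15.85
position: [0.5148, -0.0055, 0.0416]
tcp_rot: [[0.203, 0.979, -0.0], [0.979, -0.203, -0.0], [-0.0, -0.0, -1.0]]
force: [-0.3, -0.3, -0.3]
opening: 0.003
grasp_force: 0.0
```

Request:
drive_tool(deltas="0 0 0 -1 0; 0 0 0 -1 0; 0 0 0 -1 0")

```text
time_s: 16.15
position: [0.5149, -0.0056, 0.0406]
tcp_rot: [[0.204, 0.979, 0.0], [0.979, -0.204, -0.0], [0.0, 0.0, -1.0]]
force: [-0.8, -0.3, 0.2]
opening: 0.001
grasp_force: 0.0
```

Request:
drive_tool(deltas="0 0 0 -1 0; 0 0 0 -2 0; 0 0 0 -2 0")

```text
time_s: 16.45
position: [0.515, -0.0056, 0.0402]
tcp_rot: [[0.203, 0.979, 0.001], [0.979, -0.203, -0.0], [-0.0, 0.001, -1.0]]
force: [-2.0, 0.0, 12.9]
opening: 0.004
grasp_force: 6.6
```

Request:
drive_tool(deltas="0 0 0 -0.5 0; 0 0 0 -1 0; 0 0 0 -1 0; 0 0 0 -1 0")

```text
time_s: 16.85
position: [0.5151, -0.0057, 0.04]
tcp_rot: [[0.203, 0.979, 0.001], [0.979, -0.203, -0.001], [-0.0, 0.001, -1.0]]
force: [-3.3, -0.1, 20.2]
opening: 0.007
grasp_force: 9.8
```

The corner holds at 20 N without giving. I'll let go, clear the arm and check.

Request:
drive_tool(deltas="0 0 0 3 0; 0 0 0 10 0; 0 0 0 40 0; 0 0 -20 80 0; 0 -10 -65 110 0; 0 -20 -110 120 0; 0 -30 -160 120 0; 0 -40 -210 120 0; 0 -50 -260 120 0; 0 -60 -310 120 0; 0 -70 -360 120 0; 0 -70 -360 120 0")

```text
time_s: 18.05
position: [0.4443, -0.3724, 0.158]
tcp_rot: [[0.209, 0.978, 0.002], [0.978, -0.209, -0.005], [-0.004, 0.003, -1.0]]
force: [1.0, 0.8, -0.9]
opening: 0.003
grasp_force: 0.0
```

Run:
```python
from h import *
look('i')
a=cv2.imread("pics/itop.png");cv2.imwrite("pics/i2.png",cv2.resize(a[110:270,180:400],(770,560),interpolation=cv2.INTER_CUBIC))
```

```text
18.05 [ 444.3 -372.4  158. ] [ 1.   0.8 -0.9]
scene ((364.82452392578125, -129.43975830078125), (76.62576293945312, 24.403181076049805), 54.10120391845703) [[332.5, -153.3000030517578], [352.20001220703125, -167.60000610351562], [397.20001220703125, -105.5999984741211], [377.3999938964844, -91.19999694824219]]
top ((505.02996826171875, -32.43496322631836), (61.40016555786133, 40.17866897583008), 77.96414947509766) [[479.0, -58.29999923706055], [518.2999877929688, -66.5999984741211], [531.0999755859375, -6.599999904632568], [491.79998779296875, 1.7999999523162842]]
```

View pics/i2.png

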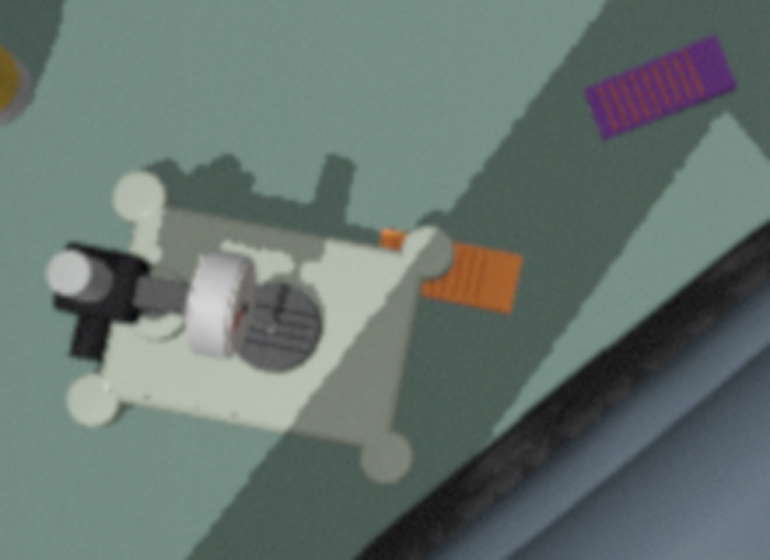

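The stand hasn't moved: its lugs are at the same pixels, with the bare one at crop (430,250). The wedge is under that lug, about 5 mm off its centre line, with its butt at (517,283). The arm is clear.

```bash
python3 -c "
from rig import bot
print(bot.hand_in())"
```

```text
the job is handed in; nothing more can be done
None
```

The orange wedge is snug under the bare foot (about 5 mm off its centre line), the corner held firm under a 20 N press, the stand stayed put, and the job is handed in; no verdict was returned.

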